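# Roll the salt box gate shut and close its flap

## Robot

A 6-joint arm with a two-finger parallel gripper is mounted at the origin on the work surface. World frame = base frame: x ahead of the robot, y to its left, z up, the work surface at z = 0. Lengths are in m, angles in rad, forces in N, time in s.
With the tool pointing down it reaches from about 0.25 to 0.725 m from the base axis. Payload 4 kg.
Tool frame: the origin (TCP) lies on the front face of the gripper's body, between the roots of the fingers; the fingertips stand 73 mm ahead of it and the grasp point (between the pads) lies 54 mm ahead of it; z points along the fingers, y is the direction in which the jaws open and shut (so a half turn about z gives the same grasp; the last joint's range is limited). The gripper opens to 85 mm and grips with 20 to 120 N. Pads are 22 mm wide; open, the fingers measure 114 mm over their backs; the gripper's body (76 mm by 85 mm) begins 54 mm behind the grasp point. The pads swing forward as they close: fully open they stand 13 mm farther back than shut.
Start: joints at [-1.209, 0.241, 0.005, 1.335, 0, 1.571], TCP at [0.177, -0.468, 0.304] pointing down, gripper open.
Joint ranges: [-2.72, 2.72], [-1.05, 1.87], [-1.09, 1.28], [-1.99, 2.15], [-1.42, 1.44], [-3.14, 3.14]. Speed limits (rad/s): [2.79, 2.79, 3.14, 3.14, 3.14, 3.14].

## Interface

Orientations are given as a unit quaternion [x, y, z, w].
In Python, from workcell import sensors, camera, order gives the robot as it stands. The module is installed in compiled form; this text tells all that it offers.
- The arm moves only by the shell command python3 -m inch 'ROWS'. ROWS is JSON, one flat list of numbers, 5 for each row, row after row: the opening, from -1 (shut) to 1 (fully open), then the shift along the tool's x, y, z in mm, then the turn about the tool's z in units of 6 degrees (1.0 is 6 degrees). A call has 1 to 8 rows; each row is the pose to reach, as a shift and turn from the pose commanded when the call began, along the tool's axes at that moment; what a row does not reach only later rows make up. A row lasts 1/10 s, in which the tool goes at most 50 mm and 8.59 degrees, less where a joint would pass 70% of its speed; a pose out of reach is approached as far as the arm can. A call with a gripper value outside its range is refused whole. The fingers move at their own pace and stop on an object; the grip force is fixed at half the most. Time passes only in rows, so rows that repeat a pose let the fingers close. It gives the time, the measured TCP pose, the force and the opening at its end, in the units of the state.
- sensors.get_obs(): the state, without advancing time (a new reading comes with each control period).
- camera(name): name is "side" or "top"; returns a dict with "pixels" (384x512x3 uint8, red, green, blue), "intrinsics" (3x3 intrinsics, pixels), "extrinsics" (4x4, takes a point from camera to world coordinates). Camera axes: x right, y down, z forward; pixel columns grow to the right and rows downward; lengths in m; the calibration is good to about 2 mm. A picture is of the moment at which its call begins. There is no depth.
- order.job_done(): hands the job in, once; it reports no verdict.
The state is a dict: "clock": time; "joint_pos": joint angles; "joint_vel": joint speeds; "tau": joint torques, N m; "eef_pos": TCP position; "tool_rot": TCP orientation; "ft_force": force on the tool from outside, world axes, zero at the start; "ft_torque": the same for the moment, N m; "grip_width": finger opening in m.
Only numpy, scipy, OpenCV 4.12 (cv2) and the standard library are available. Lean on these libraries where they do the work, as an engineer would, in place of code of your own. Each camera call takes 0.05 s, during which the arm holds its last target.

## Task

Close up the salt box: roll the low thumbwheel in its top, which cannot be pinched, away from the robot until the orange roller gate is fully closed against its stop, then swing the blue flap over and down until it is fully shut. Press gently (the little bearing and the hinge take no more than about 15 newtons) and leave the other things where they stand.

Things in the scene. Friction and masses are not known exactly. Their poses are not given: they have to be found in the camera images.
- salt_box: White plastic salt box, fixed to the ledge, 120 (its x) x 150 (its y) x 90 mm high; origin at the centre of its underside; its -x side faces the robot, z up. Its flat deck (top face) is at z = 90 mm. It is built for light hands: more than 18 N on any of its parts damages it.
- wheel_slot (a point): Point of the deck right above the thumbwheel's axle (box x 0, y -30, z 90 mm; axes as the box). The black ribbed wheel, 44 mm across, 18 mm wide, axle along box y, shows its crown through a slot here, too low to pinch. How far the crown stands above the deck is not measured and differs each time: 3 to 13 mm. It sits on a stiff spring bearing: 6 N per mm, 5 mm travel.
- dose_wheel (a joint): Angle (rad) of thumbwheel and orange roller gate. Grows as the crown is rolled away from the robot, to box +x, 22 mm of rim per rad. Starts at 0.2 to 0.9; at 2.4 it meets its stop: gate closed, orange shell on top in the mouth beside the wheel (above 2.28 counts). Stays where left. Takes 1.5 N at the rim: a fingertip pressing under about 2.5 N slips; 4 to 10 N is good.
- flap_hinge (a point): Middle of the flap's hinge line, on the box at x 0, y 72, z 106 mm; axes as the box; the line runs along box x. The flap is a 5 mm panel, 126 mm along the hinge, reaching 148 mm from the hinge line; its outer (upper when shut) face is offset 5 mm from the hinge line, so 111 mm above the ledge when shut. A 14 mm skirt runs round its inner side.
- flap (a joint): Opening angle of the blue flap (rad): 0 lies level, fully shut over deck and wheel; pi/2 upright. Starts open past upright (1.75 to 2.1), leaning out on the box's +y side; push its outer face over towards box -y. The hinge is stiff, the flap stays at any angle: 1.5 to 2.5 N at the lip moves it.
- flap_lip (a point): Middle of the flap's free edge on its outer face, 148 mm from the hinge line; moves with the flap; the flap's z axis is the normal of the outer face.
- tagine: Clay tagine with a conical lid and a steel clip-on ring, 234 mm across, 205 mm high; origin under its centre. Bystander.
- ramekin: White ceramic ramekin, 86 mm across, 45 mm high; origin under its centre. Bystander.
- spice_jar: Amber glass jar, steel cap, 48 mm across, 95 mm high; origin under its centre. Bystander.
- herb_jar: Green glass jar, black cap, 48 mm across, 95 mm high; origin under its centre. Bystander.
- mortar: Marble mortar, 90 mm across, 75 mm high; origin under its centre. Bystander.
- oil_bottle: Green glass oil bottle, 66 mm across, 210 mm high; origin under its centre. Bystander.
- scoop: Spoon lying on the ledge, 200 mm long along its x. Bystander.
Not all that is in view belongs to the job. There is more than one size of the salt_box; the one meant has the size given above.

How it is judged:
By the outcome, as a careful person would: the job done as asked, in the order asked, and still so for the second after the job is handed in, with the robot touching nothing.
It also fails if it takes over 64 s, if anything falls off the work surface, if the arm or the gripper's body presses on something with over 40 N, if the wrist force passes 120 N, or if a joint passes its speed limit or range.

## Working session

There is one attempt and no reset: what is moved stays moved. The work goes in short steps, Python scripts to look and compute and a shell command to move; the robot and the scene stay as the last step left them, time stands still between calls to the robot, and variables do not carry over. Pictures are saved under pics/ and viewed, and the job is handed in when it is done.

```bash
mkdir -p pics
python3 - <<'E'
from workcell import sensors, camera
import cv2,numpy as np
o=sensors.get_obs(); print({k:np.round(v,4).tolist() for k,v in o.items()})
for n in("side","top"):
    c=camera(n); cv2.imwrite(f"pics/{n}0.png",cv2.cvtColor(c["pixels"],cv2.COLOR_RGB2BGR)); print(n,np.round(c["intrinsics"],2).tolist(),np.round(c["extrinsics"],4).tolist())
E
```

```text
{'clock': 0.0, 'joint_pos': [-1.209, 0.2414, 0.0037, 1.3352, 0.0, 1.5708], 'joint_vel': [0.0015, 0.0006, -0.0003, -0.0017, 0.0004, 0.0002], 'tau': [0.001, -37.2318, 25.2408, 0.0169, -0.0001, -0.0], 'eef_pos': [0.1768, -0.4672, 0.303], 'tool_rot': [0.9837, 0.1799, -0.0002, -0.001], 'ft_force': [-0.367, -0.3162, 0.0297], 'ft_torque': [-0.0185, -0.0399, -0.0057], 'grip_width': 0.0856}
side [[408.5, 0.0, 255.46], [0.0, 408.5, 192.7], [0.0, 0.0, 1.0]] [[-0.3843, -0.572, 0.7247, -0.4771], [-0.9232, 0.2408, -0.2995, 0.4144], [-0.0032, -0.7841, -0.6206, 0.9694], [0.0, 0.0, 0.0, 1.0]]
top [[346.87, 0.0, 248.16], [0.0, 346.87, 194.94], [0.0, 0.0, 1.0]] [[0.0005, -0.9952, 0.0975, 0.4447], [-1.0, 0.0003, 0.008, -0.0031], [-0.008, -0.0975, -0.9952, 1.1906], [0.0, 0.0, 0.0, 1.0]]
```

View pics/side0.png

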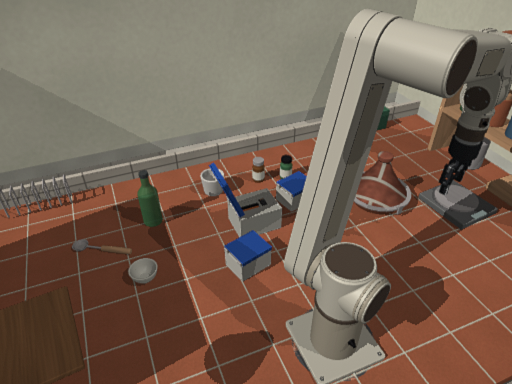

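View pics/top0.png

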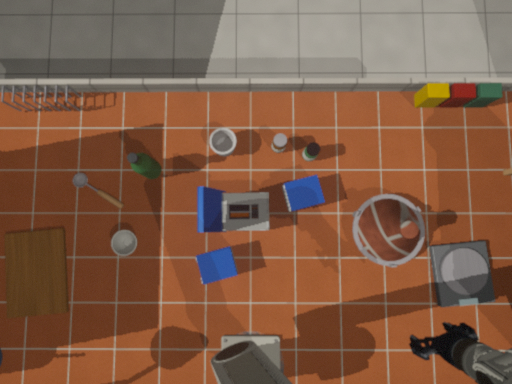

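Run:
```python
import cv2,numpy as np
a=cv2.imread("pics/top0.png")[165:290,180:340]; b=cv2.imread("pics/side0.png")[150:290,200:330]
a=cv2.resize(a,(0,0),fx=5,fy=5,interpolation=cv2.INTER_CUBIC)[:590]
cv2.imwrite("pics/c1.png",a); cv2.imwrite("pics/c2.png",cv2.resize(b,(0,0),fx=4.2,fy=4.2,interpolation=cv2.INTER_CUBIC))
```

```text
(no output)
```

View pics/c1.png

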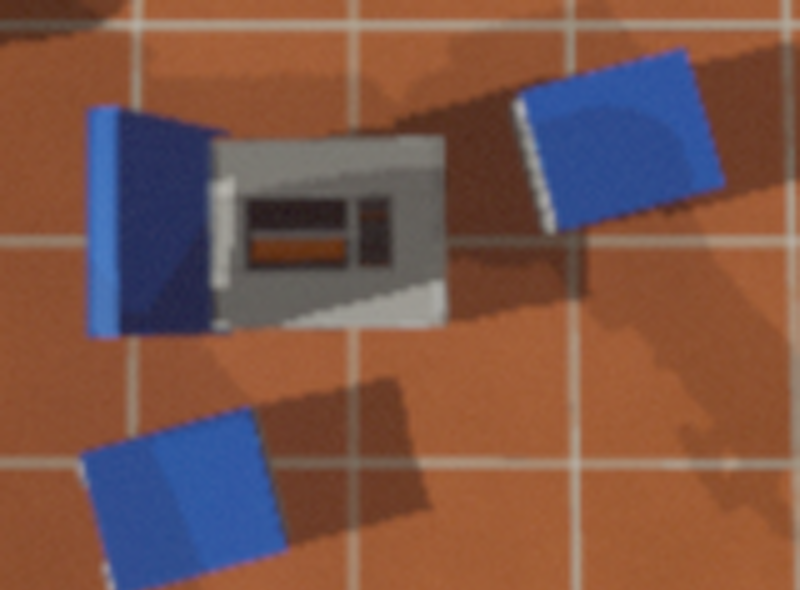

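View pics/c2.png

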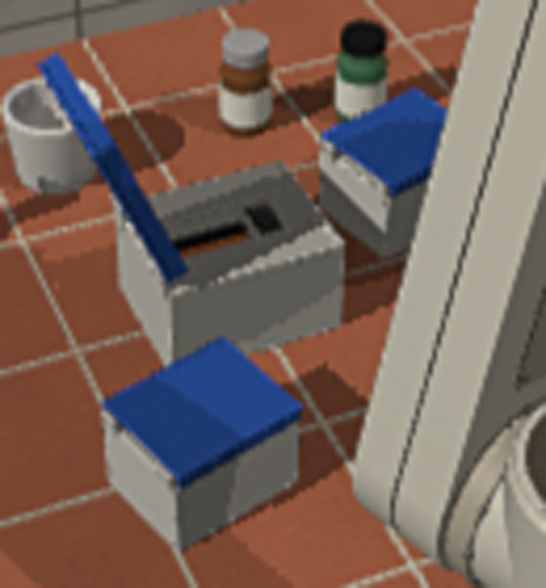

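```bash
cat > h.py <<'E'
import numpy as np,cv2
from workcell import sensors,camera
C={"side":(np.array([[408.5,0,255.46],[0,408.5,192.7],[0,0,1]]),None),"top":None}
def cam(n):
    c=camera(n); return c["pixels"],np.array(c["intrinsics"]),np.array(c["extrinsics"])
def ray(K,E,u,v,z):
    d=E[:3,:3]@np.linalg.solve(K,[u,v,1]); o=E[:3,3]; return o+d*(z-o[2])/d[2]
def proj(K,E,p):
    q=np.linalg.inv(E)@np.append(p,1); q=K@q[:3]; return q[:2]/q[2]
E
python3 - <<'E'
from h import *
p,K,E=cam("top"); p2,K2,E2=cam("side")
f=lambda x,y:(180+x/5-.4,165+y/5-.4)
for nm,x,y,z in [("BR",443,137,.09),("FR",445,326,.09),("BL",213,137,.09),("FL",213,328,.09),("wheel",376,232,.095),("slotL",362,198,.09),("slotLb",362,268,.09),("slotRt",391,198,.09),("slotRb",391,268,.09),("mouthL",247,232,.09),("mouthR",347,232,.09),("lip a",88,107,.25),("lip b",88,336,.25)]:
    print(nm,np.round(ray(K,E,*f(x,y),z),4))
g=lambda x,y:(200+x/4.2-.4,150+y/4.2-.4)
for nm,x,y,z in [("BR",280,165,.09),("FR",343,238,.09),("FL",180,282,.09),("wheel",265,220,.095)]:
    print("side",nm,np.round(ray(K2,E2,*g(x,y),z),4))
# fit test
import itertools
E
```

```text
BR [ 0.562  -0.0582  0.09  ]
FR [ 0.4421 -0.0588  0.09  ]
BL [0.5621 0.0887 0.09  ]
FL [0.4407 0.0877 0.09  ]
wheel [ 0.5011 -0.0153  0.095 ]
slotL [ 0.523  -0.0065  0.09  ]
slotLb [ 0.4786 -0.0064  0.09  ]
slotRt [ 0.523  -0.0249  0.09  ]
slotRb [ 0.4786 -0.0248  0.09  ]
mouthL [0.5014 0.0666 0.09  ]
mouthR [0.5014 0.0031 0.09  ]
lip a [0.5615 0.1439 0.25  ]
lip b [0.437 0.142 0.25 ]
side BR [ 0.555  -0.0532  0.09  ]
side FR [ 0.4493 -0.0612  0.09  ]
side FL [0.4506 0.0768 0.09  ]
side wheel [ 0.4882 -0.0107  0.095 ]
```

```bash
cat >> h.py <<'E'
def edges(cx,cy,yaw,th,crown):
    c,s=np.cos(yaw),np.sin(yaw)
    W=lambda x,y,z:np.array([cx+c*x-s*y,cy+s*x+c*y,z])
    L=[]
    P=[(-.06,-.075),(.06,-.075),(.06,.075),(-.06,.075)]
    for i in range(4):
        for z in(0,.09): L.append((W(*P[i],z),W(*P[(i+1)%4],z)))
        L.append((W(*P[i],0),W(*P[i],.09)))
    def F(x,r,n): # r from hinge, n along outer normal
        return W(x,.072-r*np.cos(th)+n*np.sin(th)*1.0,.106+r*np.sin(th)+n*np.cos(th))
    Q=[(-.063,0),(.063,0),(.063,.148),(-.063,.148)]
    for i in range(4):
        L.append((F(*Q[i],.005),F(*Q[(i+1)%4],.005)))
    return L,W,F
def overlay(tag,cx,cy,yaw,th,crop,f,name="side"):
    p,K,E=cam(name); x0,y0,x1,y1=crop
    im=cv2.cvtColor(p,cv2.COLOR_RGB2BGR)[y0:y1,x0:x1]; im=cv2.resize(im,(0,0),fx=f,fy=f,interpolation=cv2.INTER_CUBIC)
    L,W,F=edges(cx,cy,yaw,th,0)
    for i,(a,b) in enumerate(L):
        q=[tuple(int(v) for v in ((proj(K,E,t)-[x0,y0]+.5)*f)) for t in(a,b)]
        cv2.line(im,*q,(0,255,0) if i<12 else (0,255,255),1,cv2.LINE_AA)
    cv2.imwrite(f"pics/{tag}.png",im)
E
python3 - <<'E'
from h import *
overlay("o1",.5015,.0155,0.003,1.95,(200,150,330,290),4.2,"side")
overlay("o2",.5015,.0155,0.003,1.95,(180,165,340,280),5,"top")
E
```

```text
(no output)
```

View pics/o1.png

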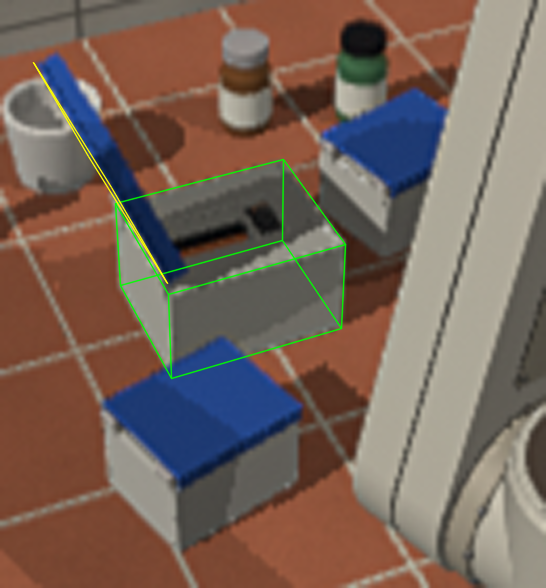

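View pics/o2.png

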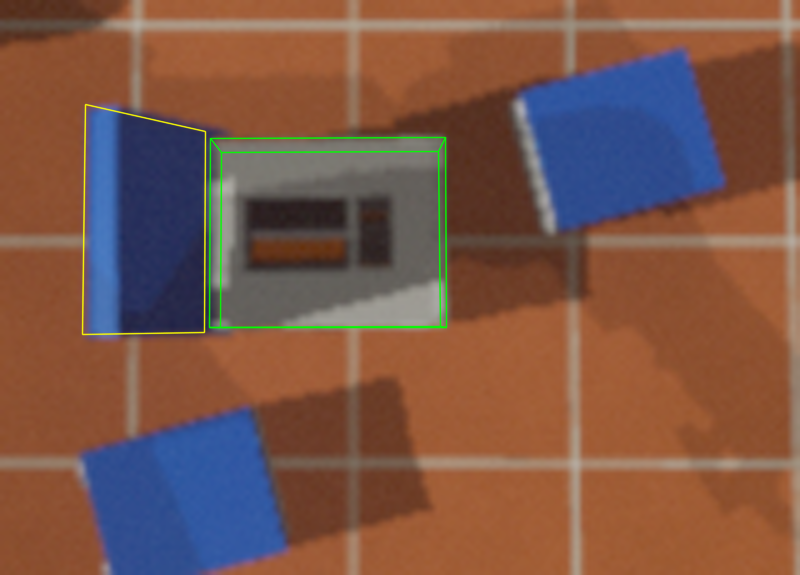

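The open box at top (235,211) is the one meant. It measures about 120 x 148 mm, while the shut blue-lidded ones at top (217,266) and (304,194) are smaller. Now I raise, shut the fingers and turn to align the tool with the box.

```bash
python3 -m inch '[-1,0,0,-25,1, -1,0,0,-45,2.2, -1,0,0,-45,3.4, -1,0,0,-45,3.4]'; python3 -c "
from h import *
o=sensors.get_obs();print(o['joint_pos'],o['tool_rot'])"
```

```text
clock: 0.7
eef_pos: [0.1771, -0.4679, 0.3496]
tool_rot: [1.0, 0.003, 0.0, 0.001]
ft_force: [-0.1, -0.1, 0.7]
grip_width: 0.0278
[-1.20897596e+00  2.25513581e-01  1.03612870e-01  1.44740104e+00
 -1.01491471e-05  1.92662728e+00] [9.99995237e-01 2.99469761e-03 2.57677741e-04 7.01476006e-04]
```

```bash
python3 -m inch '[-1,28,-40,0,-1.4, -1,56,-80,0,-2.8, -1,84,-120,0,-4.2, -1,112,-160,0,-5.6, -1,140,-200,0,-7, -1,168,-240,0,-8.4, -1,196,-280,0,-9.8, -1,224,-320,0,-11]'; python3 -c "
from h import *
o=sensors.get_obs();print(o['joint_pos'],o['eef_pos'],o['tool_rot'])"
```

```text
clock: 1.5
eef_pos: [0.3996, -0.1444, 0.3485]
tool_rot: [0.835, 0.551, -0.0, -0.0]
ft_force: [1.8, -0.7, -0.1]
grip_width: 0.0002
[-3.46761337e-01  7.51125917e-02 -7.81184723e-02  1.41814546e+00
 -1.04323930e-04  1.62859117e+00] [ 0.39956381 -0.14441304  0.34847519] [ 8.34748662e-01  5.50631078e-01 -2.15268744e-04 -2.01339094e-04]
```

```bash
python3 -m inch '[-1,40,8,0,-1.3, -1,80,16,0,-2.6, -1,120,24,0,-3.9, -1,159,31,0,-3.9, -1,159,31,0,-3.9, -1,159,31,0,-3.9]'; python3 -c "
from h import *
o=sensors.get_obs();print(o['joint_pos'],o['eef_pos'],o['tool_rot'])
p,K,E=cam('side'); im=cv2.cvtColor(p,cv2.COLOR_RGB2BGR)[60:260,180:330]
cv2.imwrite('pics/s3.png',cv2.resize(im,(0,0),fx=3,fy=3,interpolation=cv2.INTER_CUBIC))
p,K,E=cam('top'); im=cv2.cvtColor(p,cv2.COLOR_RGB2BGR)[140:300,150:340]
cv2.imwrite('pics/t3.png',cv2.resize(im,(0,0),fx=3.5,fy=3.5,interpolation=cv2.INTER_CUBIC))
"
```

```text
clock: 2.1
eef_pos: [0.4911, -0.0125, 0.3479]
tool_rot: [0.707, 0.707, -0.001, -0.001]
ft_force: [-1.0, -1.0, 0.9]
grip_width: -0.0001
[-2.52538679e-02  2.10281187e-01  7.99528253e-02  1.44283779e+00
 -4.26772602e-04  1.54636414e+00] [ 0.49114237 -0.01250446  0.34790059] [ 0.70739654  0.70681588 -0.00097138 -0.00071132]
```

View pics/s3.png

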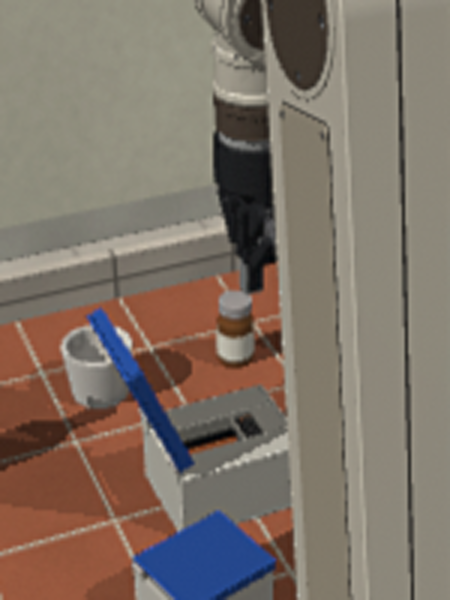

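View pics/t3.png

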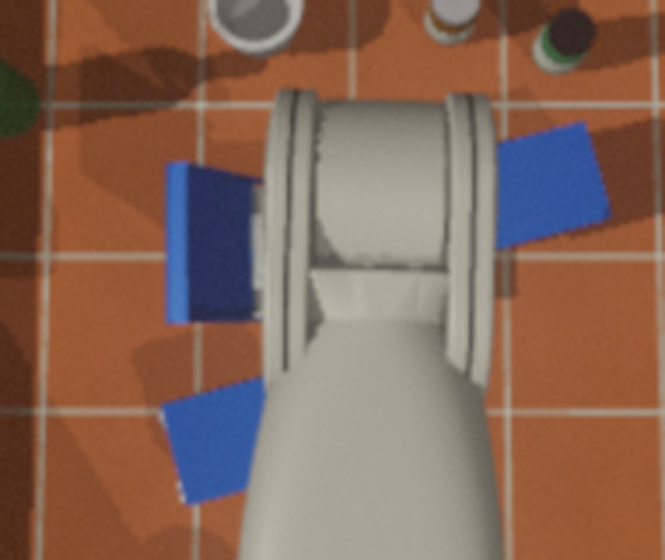

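```bash
python3 -m inch '[-1,-2,0,45,0, -1,-2,0,90,0, -1,-2,0,125,0, -1,-2,0,145,0, -1,-2,0,150,0, -1,-2,0,150,0, -1,-2,0,150,0]'; for i in 1 2; do python3 -m inch '[-1,0,0,0,0, -1,0,0,0,0]'; done
```

```text
clock: 2.9
eef_pos: [0.4921, -0.0158, 0.2004]
tool_rot: [0.709, 0.705, 0.001, 0.001]
ft_force: [-0.9, -0.1, 0.5]
grip_width: -0.0
clock: 3.1
eef_pos: [0.4921, -0.0153, 0.2002]
tool_rot: [0.709, 0.705, 0.001, 0.001]
ft_force: [-0.1, -0.6, 0.4]
grip_width: -0.0001
clock: 3.3
eef_pos: [0.4916, -0.0151, 0.1993]
tool_rot: [0.709, 0.706, 0.0, 0.0]
ft_force: [-0.4, 0.4, -0.5]
grip_width: 0.0
```

```bash
python3 -c "
from h import *
p,K,E=cam('side'); im=cv2.cvtColor(p,cv2.COLOR_RGB2BGR)[120:250,200:330]
cv2.imwrite('pics/s4.png',cv2.resize(im,(0,0),fx=4.5,fy=4.5,interpolation=cv2.INTER_CUBIC))
"
```

```text
(no output)
```

View pics/s4.png

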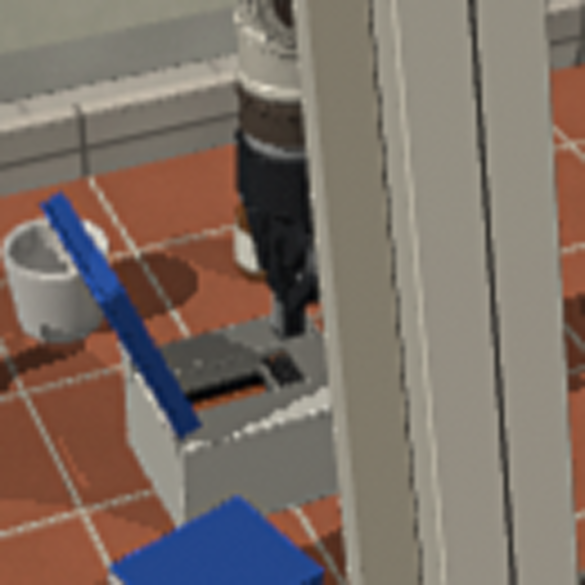

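```bash
python3 -m inch '[-1,0,5,0,0, -1,0,10,0,0, -1,0,10,5,0, -1,0,10,9,0, -1,0,10,9,0, -1,0,10,9,0]'; for i in 1 2 3; do python3 -m inch '[-1,0,0,1.5,0, -1,0,0,1.5,0, -1,0,0,1.5,0]' | grep -E 'eef|force'; done
```

```text
clock: 3.95
eef_pos: [0.501, -0.0152, 0.1895]
tool_rot: [0.709, 0.705, -0.0, -0.0]
ft_force: [0.2, -0.5, -0.3]
grip_width: 0.0001
eef_pos: [0.5014, -0.0152, 0.1885]
ft_force: [-0.1, 0.1, 0.3]
eef_pos: [0.5013, -0.0152, 0.1869]
ft_force: [-0.4, 0.4, 0.3]
eef_pos: [0.5013, -0.0152, 0.1853]
ft_force: [-0.2, 0.0, 0.3]
```

```bash
python3 -m inch '[-1,0,0,1.5,0, -1,0,0,1.5,0, -1,0,0,1.5,0]' | grep -E 'eef|force'
```

```text
eef_pos: [0.5013, -0.0152, 0.1838]
ft_force: [0.7, 0.2, -0.3]
```

```bash
python3 -m inch '[-1,0,0,1.5,0, -1,0,0,1.5,0, -1,0,0,1.5,0]' | grep -E 'eef|force'
```

```text
eef_pos: [0.5013, -0.0152, 0.1823]
ft_force: [0.3, -0.4, -0.1]
```

```bash
python3 -m inch '[-1,0,0,1.5,0, -1,0,0,1.5,0, -1,0,0,1.5,0]' | grep -E 'eef|force'
```

```text
eef_pos: [0.5013, -0.0152, 0.1808]
ft_force: [-0.2, -0.9, -0.1]
```

```bash
python3 -m inch '[-1,0,0,1.5,0, -1,0,0,1.5,0, -1,0,0,1.5,0]' | grep -E 'eef|force'
```

```text
eef_pos: [0.5013, -0.0152, 0.1793]
ft_force: [0.3, -0.1, 0.5]
```

```bash
python3 -c "
from h import *
p,K,E=cam('side'); im=cv2.cvtColor(p,cv2.COLOR_RGB2BGR)[150:230,220:300]
cv2.imwrite('pics/s5.png',cv2.resize(im,(0,0),fx=7,fy=7,interpolation=cv2.INTER_CUBIC))
"
```

```text
(no output)
```

View pics/s5.png

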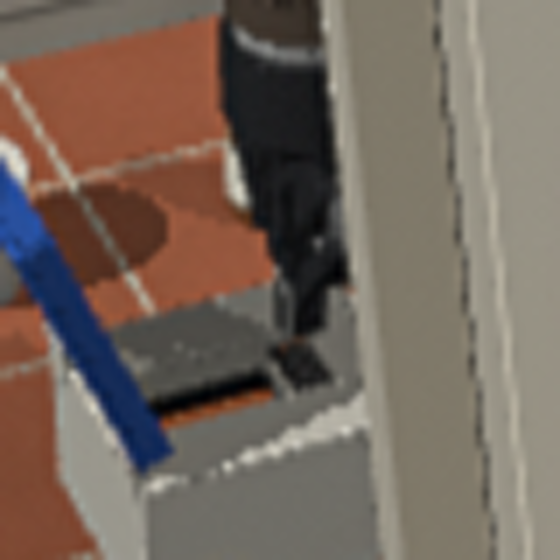

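```bash
python3 -c "
from h import *
p,K,E=cam('side')
for z in (.09,.1,.11): print(z,(proj(K,E,np.array([.5015,-.015,z]))-[220,150])*7)"
python3 -m inch '[-1,0,0,1.5,0, -1,0,0,1.5,0, -1,0,0,1.5,0]' | grep -E 'eef|force'
```

```text
0.09 [296.09831293 353.47562732]
0.1 [296.24791981 337.44274967]
0.11 [296.398881   321.26473467]
eef_pos: [0.5013, -0.0152, 0.1778]
ft_force: [0.6, 0.6, 0.4]
```

```bash
python3 -m inch '[-1,0,0,1.5,0, -1,0,0,1.5,0, -1,0,0,1.5,0]' | grep -E 'eef|force'
```

```text
eef_pos: [0.5013, -0.0152, 0.1763]
ft_force: [-0.3, 1.1, -0.2]
```

```bash
python3 -m inch '[-1,0,0,1.5,0, -1,0,0,1.5,0, -1,0,0,1.5,0]' | grep -E 'eef|force'
```

```text
eef_pos: [0.5013, -0.0152, 0.1748]
ft_force: [-0.8, 0.1, -0.9]
```

```bash
python3 -m inch '[-1,0,0,1.5,0, -1,0,0,1.5,0, -1,0,0,1.5,0]' | grep -E 'eef|force'
```

```text
eef_pos: [0.5013, -0.0152, 0.1733]
ft_force: [0.2, 0.4, 0.4]
```

```bash
python3 -m inch '[-1,0,0,1.5,0, -1,0,0,1.5,0, -1,0,0,1.5,0]' | grep -E 'eef|force'
```

```text
eef_pos: [0.5013, -0.0152, 0.1718]
ft_force: [1.1, 0.2, 0.2]
```

```bash
python3 -m inch '[-1,0,0,1.5,0, -1,0,0,1.5,0, -1,0,0,1.5,0]' | grep -E 'eef|force'
```

```text
eef_pos: [0.5013, -0.0152, 0.1703]
ft_force: [0.4, 0.5, 0.4]
```

```bash
python3 -m inch '[-1,0,0,1.5,0, -1,0,0,1.5,0, -1,0,0,1.5,0]' | grep -E 'eef|force'
```

```text
eef_pos: [0.5013, -0.0152, 0.1688]
ft_force: [0.4, -0.7, -0.1]
```

```bash
python3 -m inch '[-1,0,0,1,0, -1,0,0,1,0, -1,0,0,1,0]' | grep -E 'eef|force'
```

```text
eef_pos: [0.5013, -0.0152, 0.1679]
ft_force: [0.8, -0.3, 0.0]
```

```bash
python3 -m inch '[-1,0,0,1,0, -1,0,0,1,0, -1,0,0,1,0]' | grep -E 'eef|force'
```

```text
eef_pos: [0.5013, -0.0152, 0.1669]
ft_force: [0.0, 0.2, 0.2]
```

```bash
python3 -c "
from h import *
p,K,E=cam('side'); im=cv2.cvtColor(p,cv2.COLOR_RGB2BGR)[150:230,220:300]
cv2.imwrite('pics/s6.png',cv2.resize(im,(0,0),fx=7,fy=7,interpolation=cv2.INTER_CUBIC))
"
```

```text
(no output)
```

View pics/s6.png

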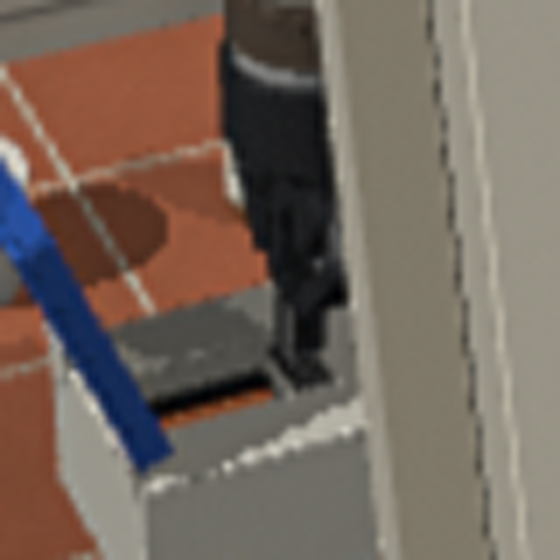

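```bash
python3 -m inch '[-1,0,0,1,0, -1,0,0,1,0, -1,0,0,1,0]' | grep -E 'eef|force'
```

```text
eef_pos: [0.5015, -0.0152, 0.166]
ft_force: [1.1, -0.1, 1.1]
```

```bash
python3 -m inch '[-1,0,0,1,0, -1,0,0,1,0, -1,0,0,1,0]' | grep -E 'eef|force'
```

```text
eef_pos: [0.5015, -0.0153, 0.1653]
ft_force: [-1.0, -0.7, 3.6]
```

```bash
python3 -m inch '[-1,0,0,0.5,0, -1,0,2,0.5,0, -1,0,4,0.5,0, -1,0,6,0.5,0]' | grep -E 'eef|force'
```

```text
eef_pos: [0.5074, -0.0152, 0.1649]
ft_force: [-1.6, 1.1, 6.5]
```

```bash
python3 -m inch '[-1,0,2,0,0, -1,0,4,0,0]' | grep -E 'eef|force'
```

```text
eef_pos: [0.5115, -0.0151, 0.1648]
ft_force: [-0.1, 0.3, 4.8]
```

```bash
python3 -m inch '[-1,0,0,-6,0, -1,0,-10,-6,0, -1,0,-19,-6,0, -1,0,-19,-6,0, -1,0,-19,-2,0, -1,0,-19,0,0, -1,0,-19,0,0]' | grep -E 'eef|force'
```

```text
eef_pos: [0.4924, -0.0152, 0.1646]
ft_force: [-1.6, -0.1, 6.0]
```

```bash
python3 -m inch '[-1,0,2,0,0, -1,0,4,0,0, -1,0,6,0,0, -1,0,8,0,0]' | grep -E 'eef|force'
```

```text
eef_pos: [0.5007, -0.0151, 0.1649]
ft_force: [-2.0, 0.2, 6.0]
```

```bash
python3 -m inch '[-1,0,2,0,0, -1,0,4,0,0, -1,0,6,0,0]' | grep -E 'eef|force'
```

```text
eef_pos: [0.5067, -0.0151, 0.165]
ft_force: [-1.9, 1.2, 5.7]
```

```bash
python3 -m inch '[-1,0,2,0,0, -1,0,4,0,0, -1,0,6,0,0]' | grep -E 'eef|force'
```

```text
eef_pos: [0.5128, -0.015, 0.1647]
ft_force: [-0.9, 0.8, 3.3]
```

```bash
python3 -m inch '[-1,0,0,-12,0, -1,0,-25,-30,0, -1,0,-25,-30,0]' | grep -E 'eef|force'; python3 -c "
from h import *
p,K,E=cam('side'); im=cv2.cvtColor(p,cv2.COLOR_RGB2BGR)[150:230,220:300]
cv2.imwrite('pics/s7.png',cv2.resize(im,(0,0),fx=7,fy=7,interpolation=cv2.INTER_CUBIC))
"
```

```text
eef_pos: [0.4863, -0.0153, 0.1963]
ft_force: [-0.0, -0.4, 0.1]
```

View pics/s7.png

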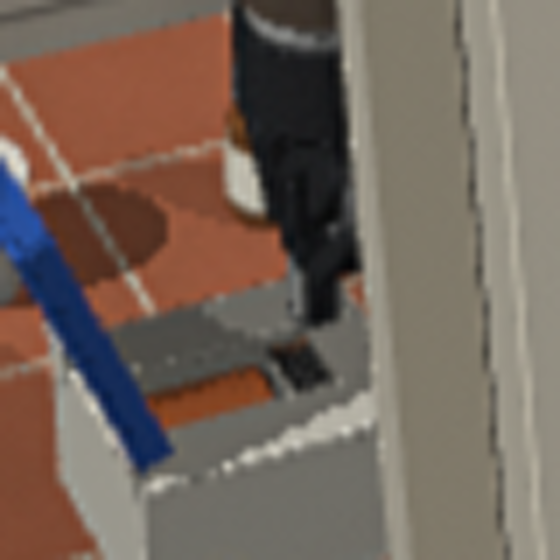

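```bash
python3 -m inch '[-1,0,6,15,0, -1,0,6,24,0, -1,0,6,28,0, -1,0,6,30,0, -1,0,6,30,0]' | grep -E 'eef|force'
```

```text
eef_pos: [0.4931, -0.0152, 0.1647]
ft_force: [-2.3, 0.2, 6.0]
```

```bash
python3 -m inch '[-1,0,2,0,0, -1,0,4,0,0, -1,0,6,0,0]' | grep -E 'eef|force'
```

```text
eef_pos: [0.4994, -0.0152, 0.1651]
ft_force: [-1.6, 0.4, 5.8]
```

```bash
python3 -m inch '[-1,0,2,0,0, -1,0,4,0,0]' | grep -E 'eef|force'
```

```text
eef_pos: [0.5036, -0.0151, 0.165]
ft_force: [-1.4, -0.1, 5.6]
```

```bash
python3 -m inch '[-1,0,2,0,0, -1,0,4,0,0]' | grep -E 'eef|force'
```

```text
eef_pos: [0.5063, -0.0152, 0.1646]
ft_force: [-5.7, 1.1, 6.4]
```

```bash
python3 -m inch '[-1,0,2,0,0, -1,0,4,0,0]' | grep -E 'eef|force'
```

```text
eef_pos: [0.5105, -0.0153, 0.1647]
ft_force: [-3.0, -0.1, 6.0]
```

```bash
python3 -m inch '[-1,0,0,-10,0, -1,0,-8,-50,0, -1,0,-8,-95,0, -1,0,-8,-140,0, -1,0,-8,-185,0, -1,0,-8,-205,0, -1,0,-8,-205,0, -1,0,-8,-205,0]' | grep -E 'eef|force'; python3 -c "
from h import *
print(sensors.get_obs()['joint_pos'],sensors.get_obs()['clock'])
p,K,E=cam('side'); im=cv2.cvtColor(p,cv2.COLOR_RGB2BGR)[150:230,200:300]
cv2.imwrite('pics/s8.png',cv2.resize(im,(0,0),fx=7,fy=7,interpolation=cv2.INTER_CUBIC))
"
```

```text
eef_pos: [0.5034, -0.0152, 0.3694]
ft_force: [-0.2, -0.7, 0.4]
[-3.02598710e-02  2.29872265e-01  1.60145614e-01  1.50039365e+00
 -8.90085385e-06  1.54527394e+00] 14.35
```

View pics/s8.png

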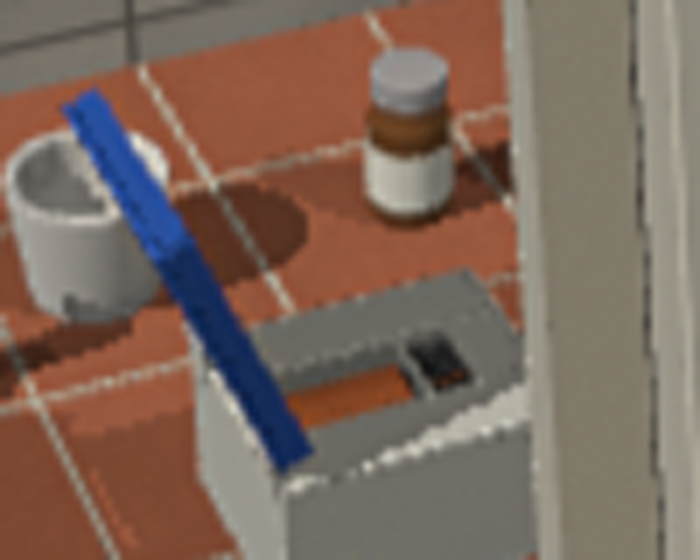

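```bash
python3 -m inch '[-1,45,0,0,0, -1,90,0,0,0, -1,135,0,0,0, -1,175,0,0,0, -1,205,0,0,0, -1,215,0,0,0, -1,215,0,0,0]' | grep -E 'eef|force'; python3 -c "
from h import *
for n,c in (('side',(200,110,330,230)),('top',(150,130,310,250))):
  p,K,E=cam(n); im=cv2.cvtColor(p,cv2.COLOR_RGB2BGR)[c[1]:c[3],c[0]:c[2]]
  cv2.imwrite('pics/9%s.png'%n,cv2.resize(im,(0,0),fx=4.8,fy=4.8,interpolation=cv2.INTER_CUBIC))
"
```

```text
eef_pos: [0.5038, 0.2007, 0.3674]
ft_force: [-0.2, 0.1, -0.5]
```

View pics/9side.png

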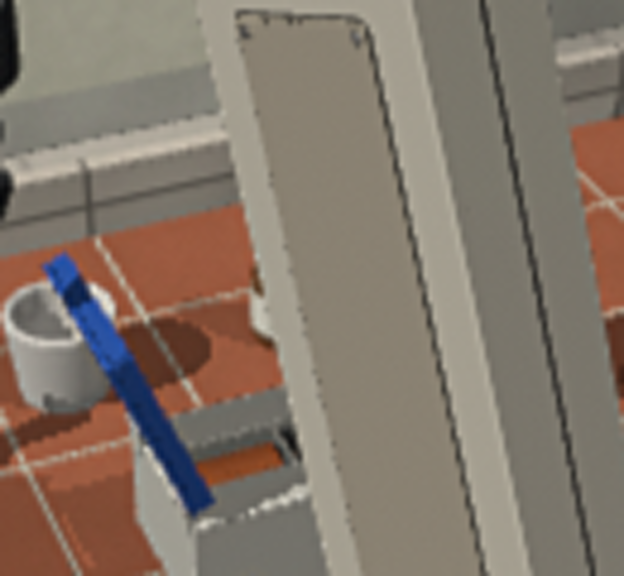

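View pics/9top.png

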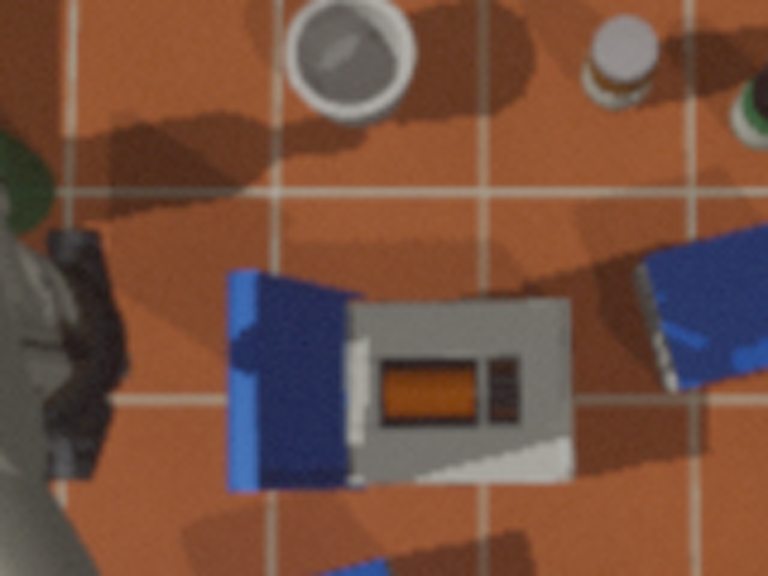

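```bash
python3 -m inch '[-1,0,0,40,0, -1,0,0,70,0, -1,-10,0,70,0, -1,-25,0,70,0, -1,-25,0,70,0]' | grep -E 'eef|force'; python3 -m inch '[-1,-4,0,0,0, -1,-8,0,0,0, -1,-12,0,0,0, -1,-16,0,0,0, -1,-20,0,0,0, -1,-24,0,0,0]' | grep -E 'eef|force'
```

```text
eef_pos: [0.5051, 0.1722, 0.3016]
ft_force: [-0.4, 0.3, 0.3]
eef_pos: [0.5043, 0.1511, 0.2997]
ft_force: [-0.5, 2.3, 1.3]
```

```bash
python3 -m inch '[-1,-4,0,0,0, -1,-8,0,0,0, -1,-12,0,0,0, -1,-16,0,0,0, -1,-20,0,0,0]' | grep -E 'eef|force'; python3 -c "
from h import *
for n,c in (('side',(200,110,330,230)),('top',(150,130,310,250))):
  p,K,E=cam(n); im=cv2.cvtColor(p,cv2.COLOR_RGB2BGR)[c[1]:c[3],c[0]:c[2]]
  cv2.imwrite('pics/10%s.png'%n,cv2.resize(im,(0,0),fx=4.8,fy=4.8,interpolation=cv2.INTER_CUBIC))
"
```

```text
eef_pos: [0.504, 0.1304, 0.2994]
ft_force: [-0.0, 2.3, 1.2]
```

View pics/10top.png

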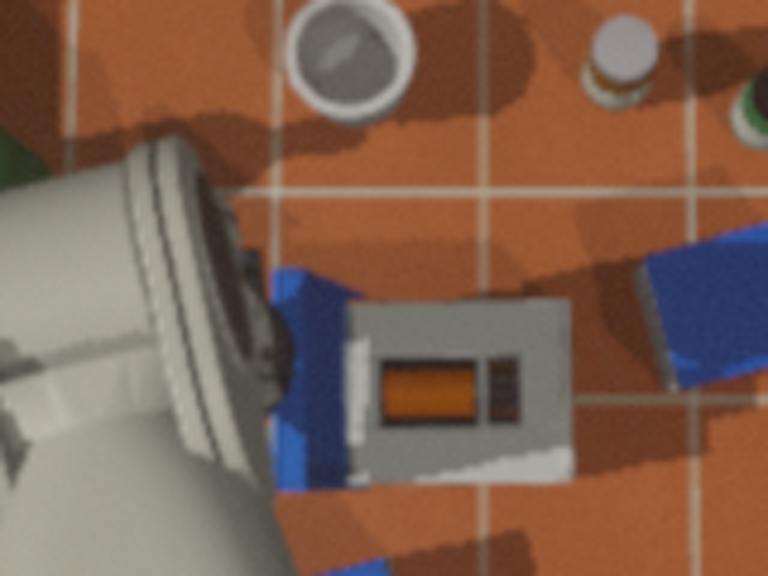

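View pics/10side.png

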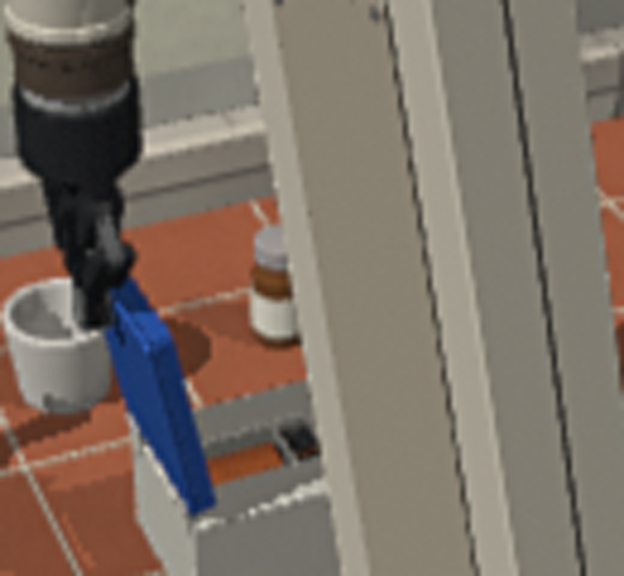

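```bash
python3 -m inch '[-1,-5,0,0,0, -1,-10,0,0,0, -1,-15,0,0,0, -1,-20,0,0,0, -1,-25,0,0,0, -1,-30,0,0,0]' | grep -E 'eef|force'; python3 -m inch '[-1,-5,0,0,0, -1,-10,0,0,0, -1,-15,0,0.5,0, -1,-20,0,1,0, -1,-25,0,1.5,0, -1,-29,0,2,0]' | grep -E 'eef|force'
```

```text
eef_pos: [0.504, 0.1003, 0.2995]
ft_force: [0.9, 0.8, 1.4]
eef_pos: [0.5035, 0.0713, 0.2972]
ft_force: [0.1, 1.1, -0.2]
```

```bash
python3 -m inch '[-1,-6,0,1.5,0, -1,-12,0,3.5,0, -1,-18,0,6,0, -1,-23,0,8.5,0, -1,-28,0,11,0, -1,-33,0,14,0]' | grep -E 'eef|force'; python3 -c "
from h import *
for n,c in (('side',(200,110,330,230)),):
  p,K,E=cam(n); im=cv2.cvtColor(p,cv2.COLOR_RGB2BGR)[c[1]:c[3],c[0]:c[2]]
  cv2.imwrite('pics/11%s.png'%n,cv2.resize(im,(0,0),fx=4.8,fy=4.8,interpolation=cv2.INTER_CUBIC))
"
```

```text
eef_pos: [0.5037, 0.0382, 0.2834]
ft_force: [-0.2, 0.1, 0.4]
```

View pics/11side.png

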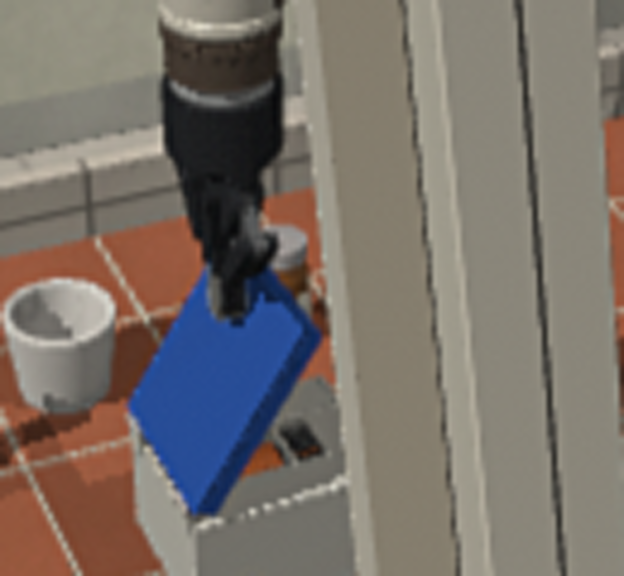

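```bash
python3 -m inch '[-1,-5,0,3.5,0, -1,-10,0,7.5,0, -1,-15,0,11.5,0, -1,-20,0,15.5,0, -1,-24,0,19.5,0, -1,-28,0,23.5,0]' | grep -E 'eef|force'; python3 -m inch '[-1,-3.5,0,4.5,0, -1,-7,0,9,0, -1,-10.5,0,14,0, -1,-14,0,19,0, -1,-17,0,24,0, -1,-20,0,29.5,0]' | grep -E 'eef|force'; python3 -c "
from h import *
for n,c in (('side',(200,110,330,230)),):
  p,K,E=cam(n); im=cv2.cvtColor(p,cv2.COLOR_RGB2BGR)[c[1]:c[3],c[0]:c[2]]
  cv2.imwrite('pics/12%s.png'%n,cv2.resize(im,(0,0),fx=4.8,fy=4.8,interpolation=cv2.INTER_CUBIC))
"
```

```text
eef_pos: [0.5035, 0.0104, 0.2595]
ft_force: [1.1, 1.5, 1.2]
eef_pos: [0.5034, -0.0094, 0.23]
ft_force: [-0.1, 1.1, 0.8]
```

View pics/12side.png

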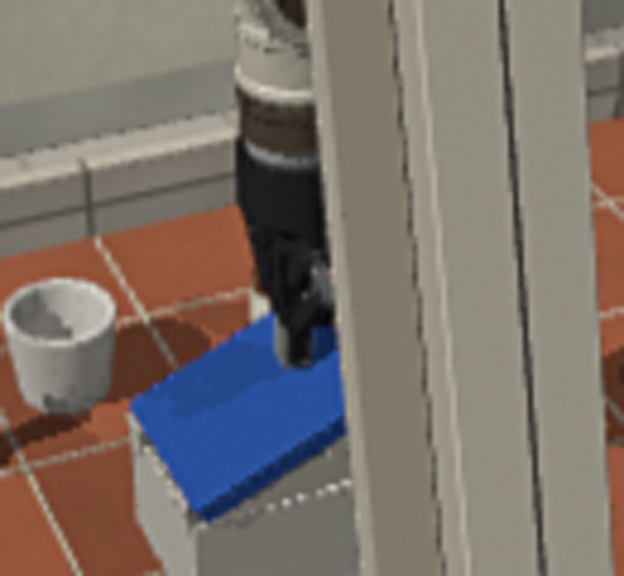

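```bash
python3 -m inch '[-1,-3,0,5,0, -1,-5,0,10,0, -1,-7,0,15,0, -1,-8,0,20,0, -1,-9,0,25,0, -1,-10,0,30,0, -1,-10,0,34,0]' | grep -E 'eef|force'; python3 -m inch '[-1,0,0,2,0, -1,0,0,4,0, -1,0,0,6,0, -1,0,0,6,0]' | grep -E 'eef|force'
```

```text
eef_pos: [0.5033, -0.0195, 0.1959]
ft_force: [0.4, -0.9, 0.5]
eef_pos: [0.5033, -0.0191, 0.1902]
ft_force: [0.3, 0.3, -0.4]
```

```bash
python3 -m inch '[-1,0,0,1,0, -1,0,0,2,0, -1,0,0,2,0]' | grep -E 'eef|force'
```

```text
eef_pos: [0.5033, -0.0192, 0.1883]
ft_force: [-0.3, 1.0, 0.6]
```

```bash
python3 -m inch '[-1,0,0,1,0, -1,0,0,2,0]' | grep -E 'eef|force'
```

```text
eef_pos: [0.5034, -0.0193, 0.1864]
ft_force: [0.6, -0.8, 0.8]
```

```bash
python3 -m inch '[-1,0,0,1,0, -1,0,0,1.5,0]' | grep -E 'eef|force'
```

```text
eef_pos: [0.5034, -0.0193, 0.1848]
ft_force: [-0.2, -1.6, 0.6]
```

```bash
python3 -m inch '[-1,0,0,0.5,0, -1,0,0,1,0]' | grep -E 'eef|force'
```

```text
eef_pos: [0.5034, -0.0193, 0.1839]
ft_force: [-0.1, 0.0, 0.3]
```

```bash
python3 -c "
from h import *
for n,c in (('side',(200,140,300,240)),):
  p,K,E=cam(n); im=cv2.cvtColor(p,cv2.COLOR_RGB2BGR)[c[1]:c[3],c[0]:c[2]]
  cv2.imwrite('pics/13%s.png'%n,cv2.resize(im,(0,0),fx=5.8,fy=5.8,interpolation=cv2.INTER_CUBIC))
"
```

```text
(no output)
```

View pics/13side.png

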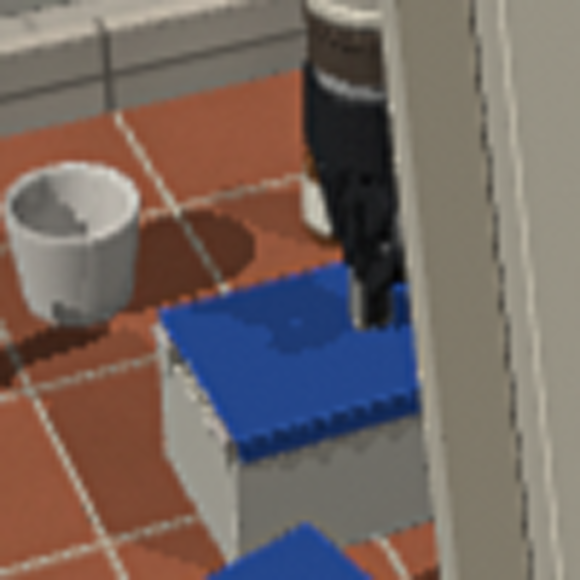

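```bash
python3 -m inch '[-1,0,0,0.5,0, -1,0,0,1,0, -1,0,0,1,0]' | grep -E 'eef|force'
```

```text
eef_pos: [0.5034, -0.0192, 0.1836]
ft_force: [-1.6, -0.7, 4.5]
```

```bash
python3 -m inch '[-1,0,0,0.5,0, -1,0,0,1,0, -1,0,0,1,0]' | grep -E 'eef|force'
```

```text
eef_pos: [0.5034, -0.0192, 0.1835]
ft_force: [-4.0, -0.2, 10.3]
```

```bash
python3 -m inch '[-1,0,0,-5,0, -1,0,0,-30,0, -1,0,0,-75,0, -1,0,0,-120,0, -1,-45,0,-150,0, -1,-90,0,-150,0, -1,-135,0,-150,0, -1,-170,0,-150,0]' | grep -E 'clock|eef|force'; python3 -m inch '[-1,-40,-20,0,0, -1,-60,-40,0,0, -1,-60,-40,0,0]' | grep -E 'clock|eef|force'; python3 -c "
from h import *
overlay('f1',.5015,.0155,0.003,0,(200,150,330,290),4.2,'side')
overlay('f2',.5015,.0155,0.003,0,(180,165,340,280),5,'top')
for n in('side','top'):
  p,K,E=cam(n); cv2.imwrite('pics/full%s.png'%n,cv2.cvtColor(p,cv2.COLOR_RGB2BGR))
"
```

```text
clock: 23.45
eef_pos: [0.5025, -0.1913, 0.3322]
ft_force: [0.8, 0.9, -0.5]
clock: 23.75
eef_pos: [0.4602, -0.2514, 0.3315]
ft_force: [-0.1, -0.3, -0.1]
```

View pics/f1.png

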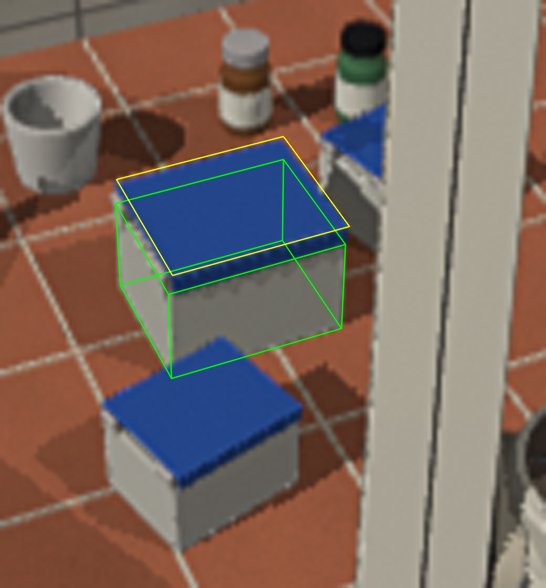

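View pics/fulltop.png

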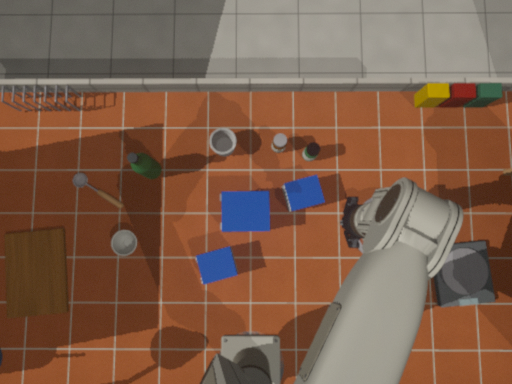

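```bash
python3 -c "
from workcell import order
print(order.job_done())"
```

```text
the job is handed in; nothing more can be done
None
```

The salt box is closed up and I handed the job in at about 24 s of the 64 s allowed.

- **Gate:** I rolled the wheel in three strokes with shut fingertips, pressing about 6 N. It turned at about 1.6 N, then the force jumped to 5.7 N and the tip slipped, which is what the stop should feel like. The top picture then showed the orange shell sitting centred in the mouth.
- **Flap:** I pushed its outer face over along an arc at 1–3 N, then pressed it down until it stopped hard with the fingertips at about 110.5 mm. A shut flap should sit at 111 mm. The highest reading was a brief 10.3 N in z, or 11 N counting the sideways part.
- **Final look:** The outline I predicted for a shut flap matches the side picture. In the top picture the mortar, jars, ramekin, bottle and scoop are where they started. The robot was touching nothing and its force reading was near zero.

**Not fully checked:**
- The arm hid the tagine in the last top picture. The fingertips were always above its height on that side.
- Forces were read only at the end of each call, so a short peak in between would not show.
- In the side picture, features read by eye were up to about 13 mm off from the top picture. I used the top picture, and the contact points agreed with it.

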